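# Snap the light-tight cover onto the photometer well

### The job

The sample is already in the photometer: pick up the loose cover by its grip, set it squarely over the raised well and press it straight down until the clip arms at both ends have snapped under the rim and the cover sits flush and latched. Press firmly but with feeling, because the well floats on springs and must never be driven down to, or nearly to, its stop. Let go of the cover at the end, and leave the bottle, the beaker and the tube rack where they stand.

Things in the scene. Friction and masses are not known exactly. Their poses are not given: they have to be found in the camera images.
- meter: White bench photometer, fixed to the bench: case 210 (x) x 160 (y) mm, its top 56 mm above the bench; origin under its centre, z up. The sample well stands up from the middle of its top: a white rectangular tube 68 x 42 mm with a grey rim, a clear cuvette inside, below the rim's top.
- rim (a point): Centre of the top of the well's grey rim, 94 mm above the bench; z up, x along its long side. Rim: 48 mm wide (y), 10 mm deep; its two ends taper: 71.4 mm long (x) at the top, 78 mm at the lower edge, under which the clips catch. Below the rim 28 mm are free down to the case. The well sinks straight down on its springs (well).
- well (a joint): How far the well has sunk on its springs, m: 0 at rest, hard stop at 0.007. It yields above about 1.5 N, then 5 N per mm: 20 N sinks it 3.7 mm, 28 N 5.3 mm. More than 5.5 mm harms the mount. It rises again when unloaded.
- cover: Loose grey plastic cover, about 0.1 kg, 88 mm long (x, clip to clip), 58 mm wide (y; 64 over the flared skirts), 58 mm high. Origin under its centre on the plane of the skirt edges it stands on; z up; the same turned half round. Top plate 24 to 29 mm above the origin. Skirts along both long sides, 52 mm apart inside (2 mm play each side of the rim), 59 mm at the flared lower edges.
- grip (a point): Centre of the top of the cover's grip, an upright rib in the middle of the top plate, 50 mm long (x), 14 mm thick (y), 29 mm high; this point is 58 mm above the cover's origin.
- seat (a point): Centre of the underside of the cover's top plate, 24 mm above the cover's origin. When the cover is home it coincides with rim (plate resting on the rim).
- clip_a (a joint): Swing of the sprung clip arm at the cover's +x end, rad: 0 at rest or snapped in, about 0.2 over the rim's widest part. The arms are 26 mm wide; their barbs reach inward, 73 mm apart, upper faces 10.6 mm below the plate. Both together need 11 to 18 N down, rising until they snap 0.6 mm before the plate meets the rim; the push then drops and rises again as the plate bears on the rim.
- clip_b (a joint): The same for the clip arm at the cover's -x end.
- bottle: Bystander: amber reagent bottle, 56 mm wide, 125 mm high; origin under its centre. Leave alone.
- beaker: Bystander: small glass beaker, 68 mm wide, 85 mm high; origin under its centre. Leave alone.
- rack: Bystander: wooden tube rack with stoppered tubes, 70 x 160 x 100 mm; origin under its centre. Leave alone.
There are look-alikes about, which are no part of the job. Leave any blue or purple look-alike of the cover alone.

How it is judged:
By the outcome, as a careful person would: the job done as asked, in the order asked, and still so for the second after the job is handed in, with the robot touching nothing.
It also fails if it takes over 56 s, if anything falls off the work surface, if the arm or the gripper's body presses on something with over 40 N, if the wrist force passes 120 N, or if a joint passes its speed limit or range.

### The arm

A 6-joint arm with a two-finger parallel gripper is mounted at the origin on the work surface. World frame = base frame: x ahead of the robot, y to its left, z up, the work surface at z = 0. Lengths are in m, angles in degrees, forces in N, time in s.
With the tool pointing down it reaches from about 0.275 to 0.85 m from the base axis. Payload 19 kg.
Tool frame: the origin (TCP) lies midway between the tips of the shut fingers; the grasp point (between the pads) lies 19 mm behind it; z points along the fingers, y is the direction in which the jaws open and shut (so a half turn about z gives the same grasp; the last joint's range is limited). The gripper opens to 85 mm and grips with 20 to 120 N. Pads are 22 mm wide; open, the fingers measure 114 mm over their backs; the gripper's body (76 mm by 85 mm) begins 54 mm behind the grasp point. The pads swing forward as they close: fully open they stand 13 mm farther back than shut.
Start: joints at [68.755, 8.623, 82.357, -0, 89.026, -7.678], TCP at [0.135, 0.559, 0.231] pointing down, gripper open.
Joint ranges: [-160.23, 160.23], [-39.13, 120.54], [6.94, 153.29], [-79.49, 259.48], [9.18, 160.14], [-161.06, 161.06]. Speed limits (degrees/s): [108.29, 108.29, 127.2, 172.46, 172.46, 172.46].

### API

Orientations are given as [roll, pitch, yaw] about the fixed x, y, z axes, in that order (R = Rz(yaw) Ry(pitch) Rx(roll)).
In Python, from cell import robot gives the robot as it stands. The module is installed in compiled form; this text tells all that it offers.
- The arm moves only by the tool step_arm, never from a script. Its argument "motion" is text: rows parted by semicolons, each of 7 numbers parted by spaces: the shift along the tool's x, y, z each as a share of 50 cm, from -1 to 1, then the turn, a rotation vector about the tool's x, y, z each as a share of 0.5 rad, from -1 to 1, then the closure, from 0 (fully open) to 1 (shut). In form: x y z wx wy wz jaw; .... A call has 1 to 5 rows; each row is the pose to reach, as a shift and turn from the pose commanded when the call began, along the tool's axes at that moment; what a row does not reach only later rows make up. A row lasts 1/12 s, in which the tool goes at most 41.7 mm and 7.16 degrees, less where a joint would pass 70% of its speed; a pose out of reach is approached as far as the arm can. A call with a number of a shift or a turn outside -1 to 1 is refused whole. A call with a gripper value outside its range is refused whole. The fingers move at their own pace and stop on an object; "grip_force" is the grip in N (left out, the last holds). Time passes only in rows, so rows that repeat a pose let the fingers close. It gives the time, the measured TCP pose, the force and the opening at its end, in the units of the state.
- robot.read_state(): the state, without advancing time (a new reading comes with each control period).
- robot.capture(name): name is "scene" or "top" or "wrist"; returns a dict with "img" (400x640x3 uint8, red, green, blue), "mtx" (3x3 intrinsics, pixels), "R" (3x3) and "t" (3): a world point X has camera coordinates R X + t. Camera axes: x right, y down, z forward; pixel columns grow to the right and rows downward; lengths in m; the calibration is good to about 2 mm. A picture is of the moment at which its call begins. There is no depth.
- robot.job_done(): hands the job in, once; it reports no verdict.
The state is a dict: "time": time; "joint_positions": joint angles; "dq": joint speeds; "tau": joint torques, N m; "position": TCP position; "ee_rot": TCP orientation; "ft_force": force on the tool from outside, world axes, zero at the start; "wrist_torque": the same for the moment, N m; "opening": opening from 0.0 (shut) to 1.0 (fully open).
Only numpy, scipy, OpenCV 4.12 (cv2) and the standard library are available. Lean on these libraries where they do the work, as an engineer would, in place of code of your own. Each camera call takes 0.05 s, during which the arm holds its last target. There are 200 camera calls.

## Working session

There is one attempt and no reset: what is moved stays moved. The work goes in short steps, Python scripts to look and compute and a tool call to move; the robot and the scene stay as the last step left them, time stands still between calls to the robot, and variables do not carry over. Pictures are saved under pics/ and viewed, about 8 in all and at most 12, crops included, and the job is handed in when it is done.

Besides the shell and the picture viewer there is one more tool, called as a command line: name --argument value ..., lists and objects as JSON in quotes. step_arm: Moves the arm, as the interface text tells. Its arguments: {"type":"object","properties":{"motion":{"type":"string"},"grip_force":{"type":"number"}},"required":["motion"]}

```bash
mkdir -p pics
cat > h.py <<'E'
from cell import robot
import numpy as np, cv2, pickle
def snap(n,f):
    c=robot.capture(n); pickle.dump(c,open(f'pics/{f}.pkl','wb'))
    cv2.imwrite(f'pics/{f}.png',c['img'][:,:,::-1]); return c
def load(f): return pickle.load(open(f'pics/{f}.pkl','rb'))
def ray(c,u,v,z):
    d=c['R'].T@np.linalg.inv(c['mtx'])@np.array([u,v,1.]); o=-c['R'].T@np.array(c['t']).ravel()
    return o+d*(z-o[2])/d[2]
def proj(c,X):
    p=c['mtx']@(c['R']@np.array(X)+np.array(c['t']).ravel()); return p[:2]/p[2]
E
python3 - <<'E'
from h import *
a=snap('scene','s0');b=snap('top','t0')
cv2.imwrite('pics/st0.png',cv2.resize(np.vstack([a['img'],b['img']])[:,:,::-1],(480,600)))
print(robot.read_state())
for c in(a,b): print(-c['R'].T@np.array(c['t']).ravel(),c['R'][2],c['mtx'][0,0])
E
```

```text
{'time': 0.1, 'joint_positions': array([ 6.87545318e+01,  8.64773900e+00,  8.23863232e+01, -1.59830903e-03,
        8.90275861e+01, -7.67783049e+00]), 'dq': array([-0.01785111, -0.09792212, -0.12078675, -0.01175838, -0.0223324 ,
       -0.01879745]), 'tau': array([ 3.58164092e-03, -7.14386487e+01, -5.71794176e+01, -4.11455867e-04,
        7.05862942e-03,  1.09813921e-04]), 'position': array([0.13484292, 0.55874576, 0.23076546]), 'ee_rot': array([-1.79938691e+02, -6.65266146e-03,  1.66432387e+02]), 'ft_force': array([ 0.1547951, -0.2221986,  0.3502289]), 'wrist_torque': array([-0.04540294,  0.06872702, -0.01865679]), 'opening': 1.003559682302578}
[ 1.01272853 -0.59078729  0.9985894 ] [-0.35207117  0.44239676 -0.82482179] 399.7590847840472
[ 0.44419344 -0.11886078  1.01429272] [ 0.19174464  0.01905874 -0.98125978] 379.70991595201167
```

View pics/t0.png

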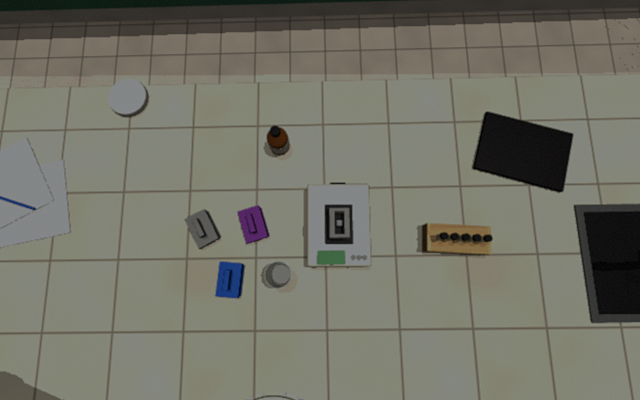

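View pics/s0.png

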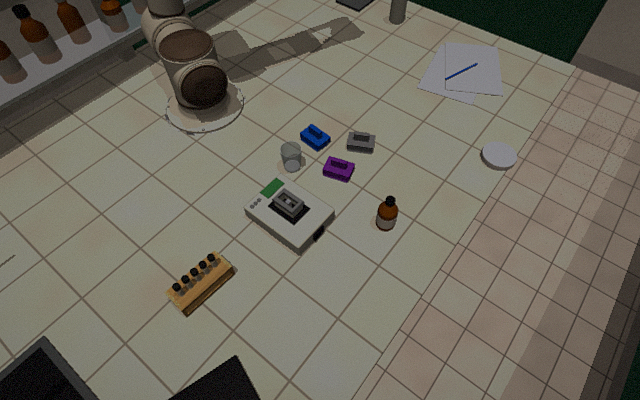

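Top view: the candidates are the grey cover at (202,228), the purple look-alike at (253,225) and the blue one at (230,280). By the description, it's the grey one. The meter's well is at (339,223), the bottle at (278,140), the beaker at (278,275) and the rack at (458,239).

Run:
```python
from h import *
b=load('t0');a=load('s0')
print('grip',ray(b,200,227,.058),ray(a,361,138,.058))
print('rim',ray(b,339.5,222,.094),ray(a,288,201,.094))
for n,u,v,z in(('bottle',278,140,.06),('beaker',278,275,.04),('purple',253,225,.03),('blue',230,280,.03)):print(n,ray(b,u,v,z))
k=b['img'][180:310,170:390,::-1]
cv2.imwrite('pics/crop.png',cv2.resize(k,None,fx=3.6,fy=3.6,interpolation=cv2.INTER_CUBIC))
```

```text
grip [0.55030886 0.18033788 0.058     ] [0.56147891 0.1702175  0.058     ]
rim [ 0.55319183 -0.17170312  0.094     ] [ 0.55654851 -0.17234481  0.094     ]
bottle [ 0.77708001 -0.01769441  0.06      ]
beaker [ 0.42820908 -0.016631    0.04      ]
purple [0.55648299 0.05014706 0.03      ]
blue [0.41718268 0.10660616 0.03      ]
```

View pics/crop.png

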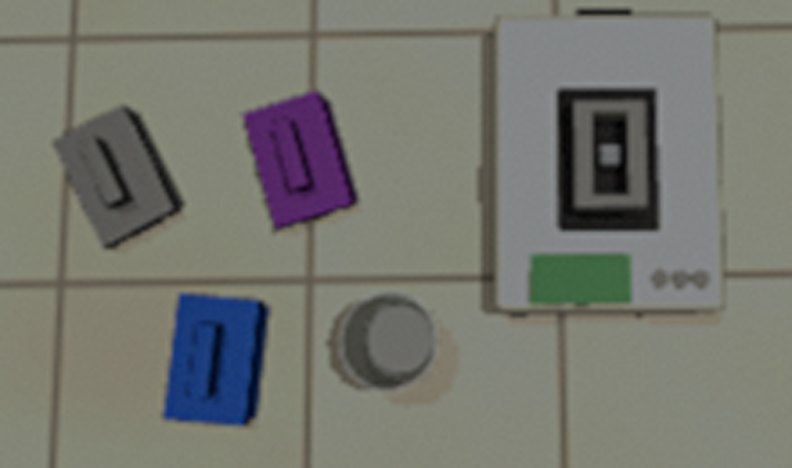

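Crop: the grey cover is at (110,170), with its grip running from (92,138) to (118,205), so yaw is about 21°. The well is at (610,155) and aligned close to world x. The grey one is the choice. Next I move above it.

```bash
cat >> h.py <<'E'
from scipy.spatial.transform import Rotation as Ro
def go(p,yaw,tilt=(180,0)):
    s=robot.read_state(); R=Ro.from_euler('xyz',s['ee_rot'],degrees=True)
    T=Ro.from_euler('xyz',[tilt[0],tilt[1],yaw],degrees=True)
    sh=R.inv().apply(np.array(p)-s['position']); rv=(R.inv()*T).as_rotvec()
    print('shift/.5',(sh/.5).round(4),'turn/.5',(rv/.5).round(4),'rows>=',round(np.linalg.norm(sh)/.0417,1),np.degrees(np.linalg.norm(rv))/7.16)
E
python3 -c "
from h import *
go([.50,.16,.25],201)"
```

```text
shift/.5 [-0.897  -0.604  -0.0379] turn/.5 [-2.0000e-03 -9.0000e-04 -1.2066e+00] rows>= 13.0 4.827885900701909
```

step_arm --motion "-0.897 -0.604 -0.038 0 0 -1 0;-0.897 -0.604 -0.038 0 0 -1 0;-0.897 -0.604 -0.038 0 0 -1 0;-0.897 -0.604 -0.038 0 0 -1 0;-0.897 -0.604 -0.038 0 0 -1 0"

```text
time: 0.52
position: [0.2632, 0.4189, 0.2378]
ee_rot: [-180.0, -0.0, -164.5]
ft_force: [0.7, 0.6, 0.8]
opening: 1.0
```

```bash
python3 -c "
from h import *
go([.50,.16,.25],201)"
```

```text
shift/.5 [-0.318  -0.6254 -0.0244] turn/.5 [-0.0003 -0.0009 -0.1922] rows>= 8.4 0.768872124113108
```

step_arm --motion "-0.318 -0.625 -0.024 0 0 -0.19 0;-0.318 -0.625 -0.024 0 0 -0.19 0;-0.318 -0.625 -0.024 0 0 -0.19 0;-0.318 -0.625 -0.024 0 0 -0.19 0;-0.318 -0.625 -0.024 0 0 -0.19 0"

```text
time: 0.93
position: [0.4024, 0.2644, 0.2452]
ee_rot: [-180.0, -0.0, -159.5]
ft_force: [1.0, 0.9, -0.1]
opening: 1.0
```

```bash
python3 -c "
from h import *
go([.50,.16,.25],201)"
```

```text
shift/.5 [-0.1096 -0.2641 -0.0096] turn/.5 [-0.     -0.     -0.0165] rows>= 3.4 0.06582098487618951
```

step_arm --motion "-0.11 -0.264 -0.01 0 0 -0.016 0;-0.11 -0.264 -0.01 0 0 -0.016 0;-0.11 -0.264 -0.01 0 0 -0.016 0;-0.11 -0.264 -0.01 0 0 -0.016 0;-0.11 -0.264 -0.01 0 0 -0.016 0"

```text
time: 1.35
position: [0.5015, 0.1589, 0.2494]
ee_rot: [-180.0, -0.1, -159.2]
ft_force: [1.2, 1.0, 0.2]
opening: 0.998
```

```bash
python3 -c "
from h import *
c=snap('wrist','w0')
s=robot.read_state();print(s['position'],s['ee_rot'])
print(-c['R'].T@np.array(c['t']).ravel(),c['R'],c['mtx'][0,0])
print(proj(c,[.5548,.176,.058]))"
```

```text
[0.50023276 0.16037751 0.24945893] [ 1.79994475e+02 -7.59064911e-02 -1.59187211e+02]
[0.43399304 0.13309151 0.39207023] [[-3.54380482e-01  9.35101264e-01 -3.15368348e-04]
 [ 8.95797759e-01  3.39582126e-01  2.86758356e-01]
 [ 2.68255195e-01  1.01339058e-01 -9.58002894e-01]] 311.83462061063324
[316.13547766 220.9938128 ]
```

View pics/w0.png

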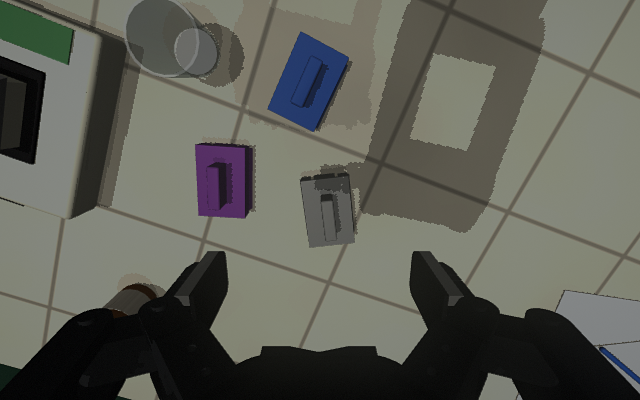

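Wrist view: the grey cover is at (328,210) with its grip about (328,217), the purple at (222,180) and the blue at (308,82). I enlarge it to measure.

```bash
python3 -c "
from h import *
c=load('w0');k=c['img'][160:260,285:375,::-1]
k=cv2.convertScaleAbs(k,alpha=1.5)
cv2.imwrite('pics/c1.png',cv2.resize(k,None,fx=6,fy=6,interpolation=cv2.INTER_NEAREST))"
```

```text
(no output)
```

View pics/c1.png

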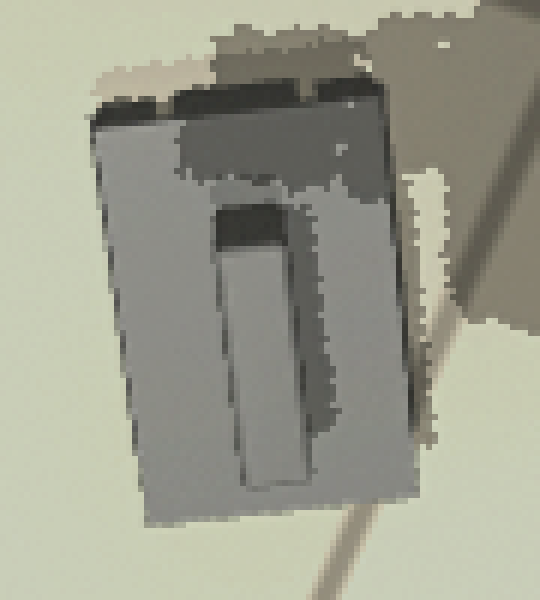

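```bash
python3 -c "
from h import *
c=load('w0')
def f(P,z):
    Q=np.array([ray(c,285+x/6,160+y/6,z)[:2] for x,y in P]);m=Q.mean(0)
    e=(Q[0]+Q[1]-Q[2]-Q[3])/2;w=(Q[0]+Q[3]-Q[1]-Q[2])/2
    print(m,np.linalg.norm(e),np.linalg.norm(w),np.degrees(np.arctan2(e[1],e[0])),np.degrees(np.arctan2(w[1],w[0])))
f([(219,250),(287,243),(309,481),(244,489)],.058)
f([(94,129),(386,97),(418,495),(147,525)],.029)
go([.555,.176,.15],207)
"
```

```text
[0.54991912 0.19009108] 0.048841727609765795 0.012757061725794392 -153.41391515188 -62.33521079509856
[0.54996522 0.19038258] 0.08694309174096983 0.05814509979378317 -152.94060278114867 -62.57365639584945
shift/.5 [-0.1138 -0.0097  0.1988] turn/.5 [ 0.0003 -0.0026 -0.216 ] rows>= 2.7 0.8642014033789112
```

```bash
python3 -c "
from h import *
go([.550,.188,.16],207)
t=load('t0');s=load('s0')
for c in(t,s): print(proj(c,[.55,.1902,.058]),proj(c,[.55,.18,.058]))
print(ray(load('w0'),222,180,.03),ray(load('w0'),308,82,.03))
"
```

```text
shift/.5 [-0.1129  0.0163  0.1788] turn/.5 [ 0.0003 -0.0026 -0.216 ] rows>= 2.5 0.8642014033789112
[196.13519262 227.1816057 ] [200.12710779 227.11931222]
[361.67403575 132.7501501 ] [359.83415297 134.58402102]
[0.55586153 0.05625938 0.03      ] [0.41648723 0.11420842 0.03      ]
```

step_arm --motion "-0.113 0.016 0.179 0 0 -0.216 0;-0.113 0.016 0.179 0 0 -0.216 0;-0.113 0.016 0.179 0 0 -0.216 0;-0.113 0.016 0.179 0 0 -0.216 0;-0.113 0.016 0.179 0 0 -0.216 0"

```text
time: 1.82
position: [0.5483, 0.1904, 0.1597]
ee_rot: [180.0, -0.1, -152.8]
ft_force: [-0.2, 0.4, -0.5]
opening: 0.994
```

```bash
python3 -c "
from h import *
c=snap('wrist','w1')
s=robot.read_state();print(s['position'],s['ee_rot'])
print(proj(c,[.55,.19,.058]))
k=c['img'][190:350,230:420,::-1]
k=cv2.convertScaleAbs(k,alpha=1.5)
cv2.imwrite('pics/c2.png',cv2.resize(k,None,fx=3.5,fy=3.5,interpolation=cv2.INTER_NEAREST))"
```

```text
[0.54867072 0.19024374 0.16127724] [ 1.79999433e+02 -1.18066455e-02 -1.52771706e+02]
[317.26296715 198.07051168]
```

View pics/c2.png

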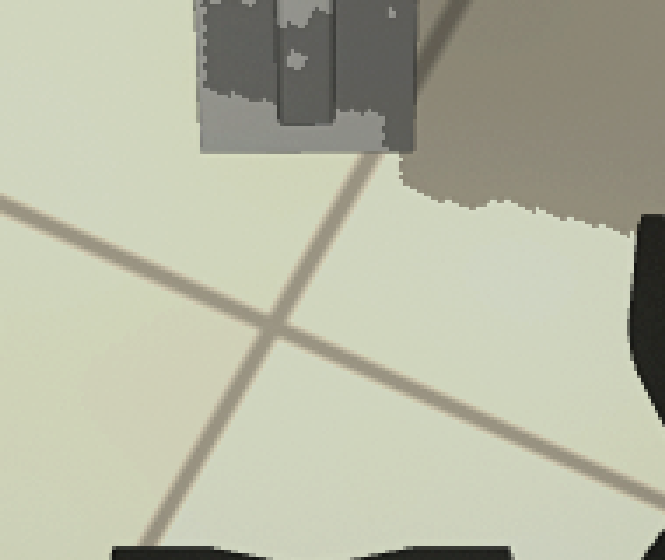

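```bash
python3 -c "
from h import *
c=load('w1')
g=ray(c,317.4,190+124/3.5,.058); p=ray(c,230+(201+414)/7,190+152/3.5,.029)
a=ray(c,230+201/3.5,190+152/3.5,.029)-ray(c,230+414/3.5,190+152/3.5,.029)
print(g,p,np.linalg.norm(a),np.degrees(np.arctan2(a[1],a[0])))
u=np.array([np.cos(np.radians(27)),np.sin(np.radians(27))])
print(g[:2]-.025*u,p[:2]-.044*u)
go([.55,.19,.033],207)
"
```

```text
[0.57131106 0.20106829 0.058     ] [0.58864951 0.2103932  0.029     ] 0.05768289346363048 -62.79589190849098
[0.5490359  0.18971853] [0.54944523 0.19041762]
shift/.5 [-0.0022 -0.0017  0.2566] turn/.5 [ 0.     -0.0004  0.008 ] rows>= 3.1 0.03192731677253397
```

step_arm --motion "0 0 0.08 0 0 0 0.4;0 0 0.16 0 0 0 0.5;0 0 0.23 0 0 0 0.6;0 0 0.256 0 0 0 0.6;0 0 0.256 0 0 0 0.65" --grip_force 80

```text
time: 2.28
position: [0.5477, 0.1894, 0.0312]
ee_rot: [180.0, -0.2, -152.8]
ft_force: [0.0, 1.0, -0.4]
opening: 0.35
```

step_arm --motion "0 0 0 0 0 0 1;0 0 0 0 0 0 1;0 0 0 0 0 0 1;0 0 0 0 0 0 1;0 0 0 0 0 0 1"

```text
time: 2.7
position: [0.5504, 0.1899, 0.0352]
ee_rot: [-179.9, 0.2, -152.8]
ft_force: [-1.7, -0.4, 11.1]
opening: 0.144
```

step_arm --motion "0 0 0 0 0 0 1;0 0 0 0 0 0 1;0 0 0 0 0 0 1;0 0 0 0 0 0 1;0 0 0 0 0 0 1"

```text
time: 3.12
position: [0.5504, 0.1899, 0.0352]
ee_rot: [-179.9, 0.2, -152.8]
ft_force: [-1.9, 1.0, 10.7]
opening: 0.145
```

step_arm --motion "0 0 -0.04 0 0 0 1;0 0 -0.12 0 0 0 1;0 0 -0.2 0 0 0 1;0 0 -0.28 0 0 0 1;0 0 -0.36 0 0 0 1"

```text
time: 3.53
position: [0.5489, 0.1896, 0.2162]
ee_rot: [-180.0, 0.1, -152.8]
ft_force: [-0.1, 0.1, -1.0]
opening: 0.145
```

```bash
python3 -c "
from h import *
go([.64,-.172,.26],180)"
```

```text
shift/.5 [ 0.168  -0.7266 -0.0874] turn/.5 [-3.000e-04  4.100e-03  9.485e-01] rows>= 9.0 3.7950709400212137
```

step_arm --motion "0.168 -0.727 -0.087 0 0 0.948 1;0.168 -0.727 -0.087 0 0 0.948 1;0.168 -0.727 -0.087 0 0 0.948 1;0.168 -0.727 -0.087 0 0 0.948 1;0.168 -0.727 -0.087 0 0 0.948 1"

```text
time: 3.95
position: [0.6, -0.0129, 0.2388]
ee_rot: [-180.0, 0.1, 179.6]
ft_force: [0.9, 1.1, -1.4]
opening: 0.144
```

```bash
python3 -c "
from h import *
go([.64,-.172,.26],180)"
```

```text
shift/.5 [-0.0823 -0.3177 -0.0421] turn/.5 [-0.0008  0.0047 -0.0133] rows>= 4.0 0.056629155007478185
```

step_arm --motion "-0.082 -0.318 -0.042 0 0 0 1;-0.082 -0.318 -0.042 0 0 0 1;-0.082 -0.318 -0.042 0 0 0 1;-0.082 -0.318 -0.042 0 0 0 1;-0.082 -0.318 -0.042 0 0 0 1"

```text
time: 4.37
position: [0.6415, -0.1766, 0.2592]
ee_rot: [-179.9, 0.1, 179.7]
ft_force: [-0.5, -0.3, -1.5]
opening: 0.147
```

step_arm --motion "0 0 0 0 0 0 1;0 0 0 0 0 0 1;0 0 0 0 0 0 1"

```text
time: 4.62
position: [0.6408, -0.169, 0.2586]
ee_rot: [-180.0, 0.0, -179.9]
ft_force: [0.5, 1.2, -0.2]
opening: 0.144
```

```bash
python3 -c "
from h import *
c=snap('wrist','w2')
s=robot.read_state();print(s['position'],s['ee_rot'],s['ft_force'])
print(proj(c,[.555,-.172,.094]))
k=cv2.convertScaleAbs(c['img'][:,:,::-1],alpha=1.4);cv2.imwrite('pics/w2b.png',k)"
```

```text
[ 0.64079565 -0.16878747  0.25847546] [-1.79987140e+02  3.81525782e-02 -1.79912182e+02] [-0.53664678 -0.82236141 -0.8401547 ]
[315.11716615  88.52197753]
```

View pics/w2b.png

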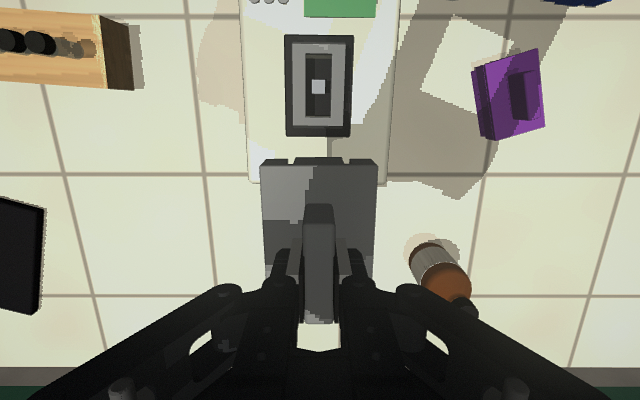

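The cover is held squarely (plate at 262-377, 165), and the rim is centred near (318,86) inside a dark collar. I enlarge both.

```bash
python3 -c "
from h import *
c=load('w2');k=cv2.convertScaleAbs(c['img'][25:175,250:390,::-1],alpha=1.5)
cv2.imwrite('pics/c3.png',cv2.resize(k,None,fx=4,fy=4,interpolation=cv2.INTER_NEAREST))"
```

```text
(no output)
```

View pics/c3.png

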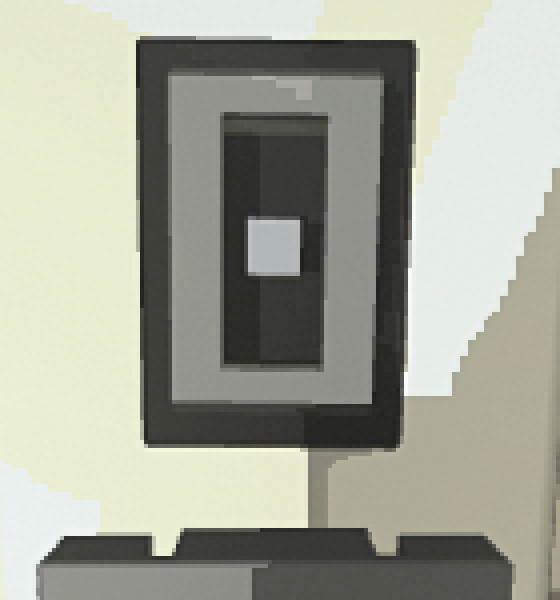

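```bash
python3 -c "
from h import *
c=load('w2');s=robot.read_state()
P=[(169,73),(384,75),(373,404),(171,403)]
Q=np.array([ray(c,250+(x+.5)/4-.5,25+(y+.5)/4-.5,.094)[:2] for x,y in P]);m=Q.mean(0)
e=(Q[2]+Q[3]-Q[0]-Q[1])/2;w=(Q[0]+Q[3]-Q[1]-Q[2])/2
print('rim',m,np.linalg.norm(e),np.linalg.norm(w),np.degrees(np.arctan2(e[1],e[0])),np.degrees(np.arctan2(w[1],w[0]))+90,Q)
zt=s['position'][2]-.0352+.029
A=[ray(c,250+x/4-.4,25+y/4-.4,zt) for x,y in((40,563),(512,563))]
d=A[1]-A[0]; mm=(A[0]+A[1])/2
print('cover edge',mm-s['position'],np.linalg.norm(d),np.degrees(np.arctan2(d[1],d[0])),s['position'],s['ee_rot'])
t=load('t0');print('top rim',ray(t,170+610/3.6,180+153/3.6,.094))
"
```

```text
rim [ 0.55260092 -0.16915975] 0.07200881939884254 0.0483372951118365 -0.7886231871430185 -0.3254309946765801 [[ 0.51641922 -0.19271869]
 [ 0.51678062 -0.1446097 ]
 [ 0.58869576 -0.14537328]
 [ 0.58850808 -0.19393732]]
cover edge [-4.38558842e-02 -6.24199013e-06 -6.20000000e-03] 0.057041567320767095 90.05640052792418 [ 0.64079565 -0.16878747  0.25847546] [-1.79987140e+02  3.81525782e-02 -1.79912182e+02]
top rim [ 0.55197405 -0.1715341   0.094     ]
```

```bash
python3 -c "
from h import *
go([.5526,-.1692,.155],179.4)"
```

```text
shift/.5 [ 0.1765 -0.0005  0.2068] turn/.5 [-0.0004  0.0013  0.024 ] rows>= 3.3 0.0962278103765029
```

step_arm --motion "0.08 0 0.02 0 0 0.024 1;0.15 0 0.06 0 0 0.024 1;0.1765 -0.0005 0.14 0 0 0.024 1;0.1765 -0.0005 0.2 0 0 0.024 1;0.1765 -0.0005 0.207 0 0 0.024 1"

```text
time: 5.08
position: [0.5501, -0.1684, 0.15]
ee_rot: [179.9, -0.3, 179.4]
ft_force: [-1.1, 0.3, -1.8]
opening: 0.145
```

step_arm --motion "0 0 0 0 0 0 1;0 0 0 0 0 0 1;0 0 0 0 0 0 1;0 0 0 0 0 0 1;0 0 0 0 0 0 1"

```text
time: 5.5
position: [0.5533, -0.1704, 0.1555]
ee_rot: [-180.0, 0.1, 179.3]
ft_force: [-0.7, -0.1, -0.8]
opening: 0.146
```

```bash
python3 -c "
from h import *
c=snap('wrist','w3')
s=robot.read_state();print(s['position'],s['ee_rot'],s['ft_force'])
go([.5526,-.1692,.125],179.4)
b=snap('scene','s3')
k=cv2.resize(c['img'][40:360,120:520,::-1],None,fx=1.6,fy=1.6,interpolation=cv2.INTER_CUBIC)
k2=cv2.resize(b['img'][130:270,220:360,::-1],(320,512)[:1]*2,interpolation=cv2.INTER_CUBIC)
o=np.zeros((512,160,3),np.uint8);cv2.imwrite('pics/w3b.png',cv2.convertScaleAbs(k,alpha=1.5));cv2.imwrite('pics/s3b.png',cv2.convertScaleAbs(k2,alpha=1.5))"
```

```text
[ 0.55311588 -0.17037532  0.15512596] [-1.79966824e+02  5.67715517e-02  1.79334501e+02] [ 0.99523166  0.35212718 -2.11460235]
shift/.5 [0.0011 0.0024 0.0602] turn/.5 [-0.0012  0.002  -0.0023] rows>= 0.7 0.012963984992160985
```

View pics/w3b.png

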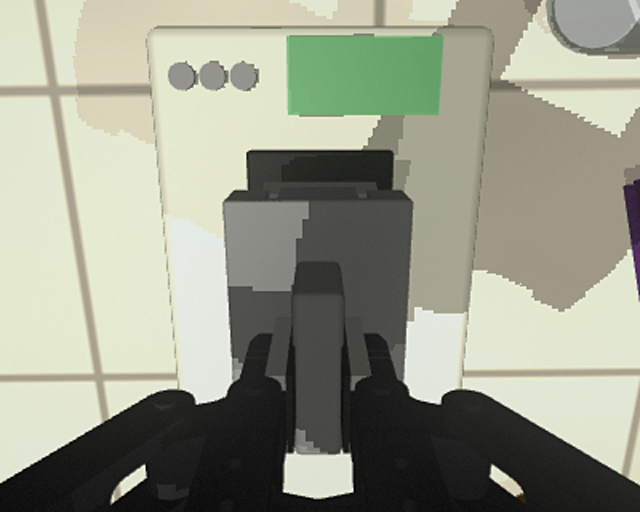

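Cover (224–412) is centred over the collar (247–393). I correct y by 1.2 mm and descend to just before clip contact.

step_arm --motion "0.001 0.0024 0.01 0 0 0 1;0.001 0.0024 0.03 0 0 0 1;0.001 0.0024 0.05 0 0 0 1;0.001 0.0024 0.06 0 0 0 1;0.001 0.0024 0.064 0 0 0 1"

```text
time: 6.02
position: [0.5516, -0.1688, 0.1205]
ee_rot: [180.0, -0.1, 179.3]
ft_force: [-0.5, -0.4, -1.3]
opening: 0.145
```

step_arm --motion "0 0 0 0 0 0 1;0 0 0 0 0 0 1;0 0 0 0 0 0 1" --grip_force 100

```text
time: 6.27
position: [0.5524, -0.1692, 0.1227]
ee_rot: [-180.0, 0.0, 179.3]
ft_force: [0.7, -0.3, -1.4]
opening: 0.136
```

step_arm --motion "0 0 0.002 0 0 0 1;0 0 0.004 0 0 0 1;0 0 0.006 0 0 0 1;0 0 0.008 0 0 0 1;0 0 0.008 0 0 0 1"

```text
time: 6.68
position: [0.5521, -0.169, 0.1181]
ee_rot: [180.0, -0.0, 179.3]
ft_force: [-0.0, 0.3, -1.1]
opening: 0.138
```

step_arm --motion "0 0 0.001 0 0 0 1;0 0 0.002 0 0 0 1;0 0 0.003 0 0 0 1;0 0 0.004 0 0 0 1;0 0 0.004 0 0 0 1"

```text
time: 7.1
position: [0.5523, -0.1691, 0.1163]
ee_rot: [-180.0, 0.0, 179.3]
ft_force: [1.3, -0.1, 0.3]
opening: 0.138
```

step_arm --motion "0 0 0.001 0 0 0 1;0 0 0.002 0 0 0 1;0 0 0.003 0 0 0 1;0 0 0.004 0 0 0 1;0 0 0.004 0 0 0 1"

```text
time: 7.52
position: [0.5524, -0.1691, 0.1144]
ee_rot: [-180.0, 0.0, 179.3]
ft_force: [3.2, 0.0, 3.1]
opening: 0.14
```

step_arm --motion "-0.001 0 0.001 0 0 0 1;-0.001 0 0.002 0 0 0 1;-0.001 0 0.003 0 0 0 1;-0.001 0 0.004 0 0 0 1;-0.001 0 0.004 0 0 0 1"

```text
time: 7.93
position: [0.5527, -0.1692, 0.1126]
ee_rot: [-180.0, 0.0, 179.3]
ft_force: [0.7, -0.1, 7.5]
opening: 0.14
```

step_arm --motion "0 0 0.001 0 0 0 1;0 0 0.002 0 0 0 1;0 0 0.003 0 0 0 1;0 0 0.004 0 0 0 1;0 0 0.004 0 0 0 1"

```text
time: 8.35
position: [0.5527, -0.1692, 0.1108]
ee_rot: [-180.0, 0.0, 179.3]
ft_force: [-0.3, 0.1, 8.8]
opening: 0.138
```

step_arm --motion "0 0 0.001 0 0 0 1;0 0 0.002 0 0 0 1;0 0 0.003 0 0 0 1;0 0 0.004 0 0 0 1;0 0 0.004 0 0 0 1"

```text
time: 8.77
position: [0.5528, -0.1692, 0.1089]
ee_rot: [-180.0, 0.0, 179.3]
ft_force: [1.8, -0.1, 11.3]
opening: 0.141
```

step_arm --motion "0 0 0.001 0 0 0 1;0 0 0.002 0 0 0 1;0 0 0.003 0 0 0 1;0 0 0.004 0 0 0 1;0 0 0.004 0 0 0 1"

```text
time: 9.18
position: [0.5529, -0.1693, 0.1071]
ee_rot: [-180.0, 0.0, 179.3]
ft_force: [-0.2, -0.5, 10.9]
opening: 0.14
```

step_arm --motion "0 0 0.001 0 0 0 1;0 0 0.002 0 0 0 1;0 0 0.003 0 0 0 1;0 0 0.003 0 0 0 1"

```text
time: 9.52
position: [0.5529, -0.1693, 0.1056]
ee_rot: [-180.0, 0.1, 179.3]
ft_force: [0.7, 0.8, 11.4]
opening: 0.142
```

step_arm --motion "0 0 0.001 0 0 0 1;0 0 0.002 0 0 0 1;0 0 0.002 0 0 0 1"

```text
time: 9.77
position: [0.5526, -0.1692, 0.104]
ee_rot: [-180.0, 0.0, 179.3]
ft_force: [0.5, -0.9, 5.6]
opening: 0.14
```

step_arm --motion "0 0 0.001 0 0 0 1;0 0 0.002 0 0 0 1;0 0 0.002 0 0 0 1"

```text
time: 10.02
position: [0.5526, -0.1692, 0.1032]
ee_rot: [-180.0, 0.0, 179.3]
ft_force: [-1.5, 0.2, 9.0]
opening: 0.136
```

step_arm --motion "0 0 0.001 0 0 0 1;0 0 0.002 0 0 0 1;0 0 0.002 0 0 0 1"

```text
time: 10.27
position: [0.5527, -0.1693, 0.1025]
ee_rot: [-180.0, 0.0, 179.3]
ft_force: [-3.8, 1.0, 13.4]
opening: 0.135
```

Push fell from 11 to 6 N and then rose at the spring rate, so the clips snapped. I press a little more to be sure of both ends, then unload.

step_arm --motion "0.0005 0 0.001 0 0 0 1;0.0005 0 0.002 0 0 0 1;0.0005 0 0.002 0 0 0 1"

```text
time: 10.52
position: [0.5527, -0.1693, 0.1018]
ee_rot: [-180.0, 0.1, 179.3]
ft_force: [-2.1, 0.9, 16.2]
opening: 0.138
```

step_arm --motion "0 0 0.001 0 0 0 1;0 0 0.001 0 0 0 1;0 0 0.001 0 0 0 1"

```text
time: 10.77
position: [0.5527, -0.1693, 0.1015]
ee_rot: [-180.0, 0.1, 179.3]
ft_force: [-2.3, 0.6, 17.7]
opening: 0.138
```

step_arm --motion "0 0 -0.002 0 0 0 1;0 0 -0.004 0 0 0 1;0 0 -0.006 0 0 0 1;0 0 -0.008 0 0 0 1;0 0 -0.009 0 0 0 1"

```text
time: 11.18
position: [0.5523, -0.1691, 0.1048]
ee_rot: [-180.0, -0.0, 179.3]
ft_force: [0.5, -1.0, 1.0]
opening: 0.14
```

step_arm --motion "0 0 -0.001 0 0 0 1;0 0 -0.002 0 0 0 1;0 0 -0.003 0 0 0 1;0 0 -0.003 0 0 0 1"

```text
time: 11.52
position: [0.552, -0.1689, 0.1058]
ee_rot: [180.0, -0.1, 179.3]
ft_force: [0.2, -1.3, -2.2]
opening: 0.134
```

step_arm --motion "0 0 -0.001 0 0 0 1;0 0 -0.002 0 0 0 1;0 0 -0.002 0 0 0 1"

```text
time: 11.77
position: [0.5519, -0.1689, 0.1061]
ee_rot: [180.0, -0.1, 179.3]
ft_force: [2.3, -1.2, -20.1]
opening: 0.141
```

It held against a 19 N pull, so it's latched. I push it back flush with a light load and release.

step_arm --motion "0 0 0.001 0 0 0 1;0 0 0.002 0 0 0 1;0 0 0.003 0 0 0 1;0 0 0.0045 0 0 0 1;0 0 0.0045 0 0 0 1"

```text
time: 12.18
position: [0.5529, -0.1693, 0.1058]
ee_rot: [-180.0, 0.1, 179.3]
ft_force: [0.2, -0.9, -0.5]
opening: 0.139
```

step_arm --motion "0 0 0.001 0 0 0 1;0 0 0.002 0 0 0 1;0 0 0.003 0 0 0 1;0 0 0.004 0 0 0 1;0 0 0.004 0 0 0 1"

```text
time: 12.6
position: [0.5529, -0.1693, 0.1037]
ee_rot: [-180.0, 0.1, 179.3]
ft_force: [0.3, -0.2, 7.3]
opening: 0.139
```

step_arm --motion "0 0 0.001 0 0 0 1;0 0 0.002 0 0 0 1;0 0 0.002 0 0 0 1;0 0 0.002 0 0 0 1"

```text
time: 12.93
position: [0.5529, -0.1693, 0.103]
ee_rot: [-180.0, 0.1, 179.3]
ft_force: [-1.4, -0.5, 10.2]
opening: 0.142
```

step_arm --motion "0 0 -0.001 0 0 0 1;0 0 -0.002 0 0 0 1;0 0 -0.003 0 0 0 1;0 0 -0.0035 0 0 0 1;0 0 -0.0035 0 0 0 1"

```text
time: 13.35
position: [0.5528, -0.1693, 0.1042]
ee_rot: [-180.0, 0.1, 179.3]
ft_force: [2.4, -2.6, 4.8]
opening: 0.139
```

step_arm --motion "0 0 0 0 0 0 0.6;0 0 0 0 0 0 0.6;0 0 0 0 0 0 0.6;0 0 0 0 0 0 0.6;0 0 0 0 0 0 0.6"

```text
time: 13.77
position: [0.5523, -0.169, 0.1036]
ee_rot: [180.0, -0.0, 179.3]
ft_force: [-0.1, -0.4, -0.5]
opening: 0.399
```

step_arm --motion "0 0 -0.01 0 0 0 0.6;0 0 -0.05 0 0 0 0.6;0 0 -0.12 0 0 0 0.5;0 0 -0.18 0 0 0 0.5;0 0 -0.25 0 0 0 0.5"

```text
time: 14.18
position: [0.5519, -0.1688, 0.23]
ee_rot: [180.0, -0.1, 179.3]
ft_force: [0.2, -0.1, 0.0]
opening: 0.501
```

step_arm --motion "-0.08 0 -0.02 0 0 0 0;-0.16 0 -0.04 0 0 0 0;-0.2 0 -0.05 0 0 0 0;-0.2 0 -0.05 0 0 0 0;-0.2 0 -0.05 0 0 0 0"

```text
time: 14.6
position: [0.6529, -0.1701, 0.2533]
ee_rot: [180.0, -0.0, 179.4]
ft_force: [-0.6, 0.3, 0.1]
opening: 0.998
```

```bash
python3 -c "
from h import *
c=snap('wrist','w4');b=snap('scene','s4')
k=cv2.resize(c['img'][:280,140:540,::-1],None,fx=1.2,fy=1.2,interpolation=cv2.INTER_CUBIC)
k2=cv2.resize(b['img'][150:260,230:350,::-1],(300,275),interpolation=cv2.INTER_CUBIC)
o=np.zeros((336,780,3),np.uint8);o[:,:480]=k;o[:275,480:]=k2
cv2.imwrite('pics/end.png',cv2.convertScaleAbs(o,alpha=1.5));s=robot.read_state();print(s['position'],s['ft_force'])"
```

```text
[ 0.65175802 -0.1701948   0.25356046] [-0.1139955   0.11805598  0.08776413]
```

View pics/end.png

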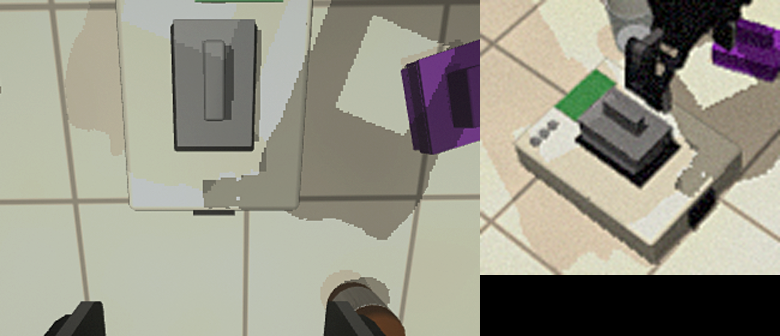

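```bash
python3 -c "
from h import *
c=load('w4')
for z,P in((.099,[(174,19),(256,22),(253,150),(176,148)]),(.128,[(204,40),(225,40),(224,121),(205,120)])):
    Q=np.array([ray(c,140+x/1.2,y/1.2,z)[:2] for x,y in P]);print(Q.mean(0),np.linalg.norm(Q[0]-Q[3]),np.linalg.norm(Q[1]-Q[2]),np.linalg.norm(Q[0]-Q[1]),np.linalg.norm(Q[2]-Q[3]))
robot.job_done()"
```

```text
[ 0.55435994 -0.1682763 ] 0.08867623109455046 0.08829881930774308 0.05792655445899365 0.05960935136851624
[ 0.55302252 -0.168502  ] 0.04930813096301163 0.04996140456293279 0.013559009454035287 0.013007539154037375
the job is handed in; nothing more can be done
```

The grey cover is on the photometer's well and latched. I released it, backed the arm off and handed the job in at about 14.7 s.

- **Snap:** pressing down, the push rose to about 12 N, fell to about 6 N as the clips snapped, then rose again at the well's spring rate. The most I pressed was about 19 N, which works out to about 3.5 mm of well sink, under the 5.5 mm limit.
- **Latch:** I lifted the cover about 0.6 mm off the rim, and it then held against a pull of about 19 N. I pushed it flush again before letting go. I did not check each clip on its own. The pull test and the level look of the cover are my evidence that both ends caught.
- **Final pictures:** the cover sits level and square. Its plate measures about 88 x 58 mm at the home height, centred within about 2 mm of where I measured the rim. The gripper is clear of everything. The arm never went low near the bottle, beaker or rack. I did not re-measure them at the end.
- **Disagreement:** the top camera placed the cover and its look-alikes 6–10 mm off in y from the wrist camera. I used the closer wrist view, and the grasp and fit bore it out.

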